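# Park the drip pan in its hidden pocket under the carving board

## Robot

A 6-joint arm with a two-finger parallel gripper is mounted at the origin on a cart in front of the work surface, level with it; the furniture and walls round the work are solid. World frame = base frame: x ahead of the robot, y to its left, z up, the work surface at z = 0. Lengths are in m, angles in degrees, forces in N, time in s.
With the tool pointing down it reaches from about 0.325 to 0.775 m from the base axis. Payload 5.5 kg.
Tool frame: the origin (TCP) lies at the very end of the fingers, on their centre line; the grasp point (between the pads) lies 19 mm behind it; z points along the fingers, y is the line along which they close (so a half turn about z gives the same grasp; the last joint's range is limited). The gripper opens to 85 mm and grips with 20 to 120 N. Pads are 22 mm wide; open, the fingers measure 114 mm over their backs; the gripper's body (76 mm by 85 mm) begins 54 mm behind the grasp point. The pads swing forward as they close: fully open they stand 13 mm farther back than shut.
Start: joints at [-77.676, 5.22, 70.514, -0, 104.267, -3.249], TCP at [0.161, -0.578, 0.231] pointing down, gripper open.
Joint ranges: [-164.24, 164.24], [-49.07, 125.15], [9.68, 141.18], [-86.29, 266.29], [3.28, 154.24], [-151.56, 151.56]. Speed limits (degrees/s): [147.25, 147.25, 172.46, 180, 180, 180].

## Interface

Orientations are given as [roll, pitch, yaw] about the fixed x, y, z axes, in that order (R = Rz(yaw) Ry(pitch) Rx(roll)).
In Python, from cell import * gives the robot as it stands. The module is installed in compiled form; this text tells all that it offers. Calls block until the motion is done:
- move_to(position, orientation): joint-space move of the TCP to a pose.
- move_l(position, orientation=None, velocity=0.15, threshold=None): straight line of the TCP; orientation=None keeps the orientation; velocity is the mean speed in m/s. With threshold (N) it stops when the force on the tool has changed by that much, and returns True; else False.
- set_joints(angles): joint-space move.
- gripper_open() and grasp(f_grip=None): open the fingers fully, or close them until they stop; f_grip is the grip in N (None keeps the last).
- wait(seconds).
- inverse_kinematics(position, orientation): joint angles nearest the present ones, or None.
- get_state(): the state.
- get_image(name): name is "scene" or "top" or "wrist"; returns a dict with "pixels" (420x560x3 uint8, red, green, blue), "intrinsics" (3x3 intrinsics, pixels), "rvec" (rotation vector, rad) and "tvec" (3), from world to camera coordinates, as OpenCV has them. Camera axes: x right, y down, z forward; pixel columns grow to the right and rows downward; lengths in m; the calibration is good to about 2 mm. The wrist camera is an equidistant fisheye: a pixel r from the principal point sees the ray r / f radians off the axis. A picture is of the moment at which its call begins. There is no depth.
A pose or a line that the arm cannot do raises PlanningError and nothing moves.
- sign_off(): hands the job in; it is judged then, once.
Trained networks look in a picture, given as the dict that the camera call returned (one of the last four; its "shot" number tells which), for a name from the list of things; names that differ only in an ending like _2 or _b are one class to them, and where a whole thing is asked for, a point or a joint stands for the part that bears it (a point fixed in the world has none). Each returns a list of dicts, best first, with "conf" (0 to 1); they miss things now and then, are a little off and sometimes report something else, mostly with a low value. They report only what shows in the picture. A call takes as long as a camera call.
- find_in(picture, name): "at" ([row, column] in pixels, amid what is visible of it).
- regions_of(picture, name): "region" (420x560 bool, what is visible of it) and "at" ([row, column] in pixels, amid what is visible of it).
The state is a dict: "time_s": time; "joints": joint angles; "joint_vel": joint speeds; "joint_efforts": joint torques, N m; "tool_pos": TCP position; "ee_rot": TCP orientation; "wrist_force": force on the tool from outside, world axes, zero at the start; "torque": the same for the moment, N m; "grip_width": opening from 0.0 (shut) to 1.0 (fully open); "gripper_force": force on a finger pad.
Only numpy, scipy, OpenCV 4.12 (cv2) and the standard library are available. Lean on these libraries where they do the work, as an engineer would, in place of code of your own. Each camera call takes 0.05 s, during which the arm holds its last target. There are 200 camera calls.

## Task

Put the drip pan away under the carving board: set it on the runway between the rails, handle towards you, and slide it in under the board until it drops fully into the shallow pocket there and lies flat. Where exactly the pocket is has to be felt, so be gentle: do not ram or force the pan against the station. Leave the other things where they are, and let go.

Things in the scene. Friction and masses are not known exactly. Their poses are not given: they have to be found in the camera images.
- station: Wooden carving station, fixed on the counter, 156 mm wide. Origin: at counter height, midway across, straight below the front edge of its raised carving board; x is the way the pan slides in, away from the robot within about 6 degrees of straight ahead; z up. All station sizes below are in this frame, heights over the counter.
- runway (a point): Middle of the open runway's top, at x = -50 mm, 18 mm high. The runway starts at x = -100 mm and runs on level beneath the board. Two rails along its sides, 116 mm apart (3 mm to spare each side of the pan), are 28 mm high before the board and become side walls beneath it.
- board_edge (a point): Middle of the top front edge of the carving board (x = 0, 70 mm high). Board: x = 0 to 188 mm, underside 52 mm, top 70 mm high.
- pocket_zone (a point): Point x = 75 mm, 8 mm high under the board: mean pan centre when seated, not the true one. The pocket, unseen, is as wide as the rail gap, 101 mm long; floor 8 mm high (10 below the runway). Its near edge lies at x = 10 to 40 mm, differs each time and must be felt for; past its far wall runway height resumes. A loose pan pushed in tips nose down, drops its tail, then meets the far wall.
- pan: Steel drip pan, loose, 0.2 to 0.4 kg. Origin: centre of the body's flat underside; z up; x to its nose, away from the handle. Body 95 (x) by 110 mm (y), 20 mm tall, open on top. Handle strap, 24 mm wide, 13 to 20 mm above the underside, runs back to x = -145 mm. Starts flat on the counter right of the station, handle roughly to the robot. Seated: origin 8 mm high, 57 to 91 mm past the board edge.
- pan_grip (a point): Point in the pan's upright black grip fin, 120 mm behind the pan's origin and 42 mm above its underside; axes as the pan's. Fin: 32 mm long (x = -136 to -104 mm of the pan), 14 mm thick (y), 19 to 52 mm above the underside. Grip it across y from above; it stays in front of the board when the pan is seated.
- garlic: Garlic bulb, about 60 mm, on top of the carving board. Bystander. Origin at its underside.
- salt_shaker: Salt shaker, 44 mm wide, 90 mm tall, on the counter right of the station. Bystander. Origin at its underside.
- coffee_mug: Spotted mug, 91 mm tall, at the right. Bystander. Origin at its underside.
- ramekin: White upside-down ramekin, 72 mm across, 41 mm tall, at the right. Bystander. Origin at its underside.
- spice_jar: Spice jar, 46 mm wide, 106 mm tall, at the right. Bystander. Origin at its underside.

How it is judged:
By the outcome, as a careful person would: the job done as asked, in the order asked, and still so for the second after the job is handed in, with the robot touching nothing.
It also fails if it takes over 51 s, if anything falls off the work surface, if the arm or the gripper's body presses on something with over 40 N, if the wrist force passes 120 N, or if a joint passes its speed limit or range.

## Working session

There is one attempt and no reset: what is moved stays moved. The work goes in short steps, each a Python script; the robot and the scene stay as the last script left them, time stands still between calls to the robot, and variables do not carry over. Pictures are saved under pics/ and viewed, at most 10 in all, crops included, and the job is handed in when it is done.

```bash
mkdir -p pics
cat > h.py <<'E'
from cell import *
import numpy as np, cv2
def cam(p):
    R=cv2.Rodrigues(np.array(p["rvec"],float))[0]; return R,np.array(p["tvec"],float).ravel(),np.array(p["intrinsics"],float)
def ray(p,rc,fish=False):
    R,t,K=cam(p); x=(rc[1]-K[0,2])/K[0,0]; y=(rc[0]-K[1,2])/K[1,1]
    if fish:
        r=np.hypot(x,y); s=np.sin(r)/max(r,1e-9); d=np.array([x*s,y*s,np.cos(r)])
    else: d=np.array([x,y,1.]); d/=np.linalg.norm(d)
    return -R.T@t, R.T@d
def onz(p,rc,z,fish=False):
    o,d=ray(p,rc,fish); return o+d*(z-o[2])/d[2]
def tri(rays):
    A=0;b=0
    for o,d in rays:
        P=np.eye(3)-np.outer(d,d); A=A+P; b=b+P@o
    x=np.linalg.solve(A,b); return x, [np.linalg.norm((np.eye(3)-np.outer(d,d))@(x-o)) for o,d in rays]
def proj(p,X,fish=False):
    R,t,K=cam(p); c=R@np.array(X)+t
    if fish:
        th=np.arctan2(np.hypot(c[0],c[1]),c[2]); u=c[:2]/np.hypot(c[0],c[1])*th
    else: u=c[:2]/c[2]
    return np.array([K[1,2]+K[1,1]*u[1],K[0,2]+K[0,0]*u[0]])
def save(p,n): cv2.imwrite("pics/"+n,cv2.cvtColor(p["pixels"],cv2.COLOR_RGB2BGR))
E
python3 - <<'E'
from h import *
np.set_printoptions(precision=4,suppress=True)
S=get_image("scene");T=get_image("top")
save(S,"s.png");save(T,"t.png")
for n in "runway board_edge station pan pan_grip garlic salt_shaker coffee_mug ramekin spice_jar".split():
    a=find_in(S,n);b=find_in(T,n)
    print(n,[(np.round(x["at"]),round(x["conf"],2)) for x in a[:2]],[(np.round(x["at"]),round(x["conf"],2)) for x in b[:2]], tri([ray(S,a[0]["at"]),ray(T,b[0]["at"])]) if a and b else "")
print(-cam(S)[0].T@cam(S)[1],-cam(T)[0].T@cam(T)[1],get_state()["time_s"])
E
```

```text
runway [(array([152., 270.]), 0.68), (array([226., 265.]), 0.35)] [(array([197., 196.]), 0.87)] (array([ 0.6281, -0.0509,  0.0506]), [np.float64(0.012753178422532157), np.float64(0.012753178422532112)])
board_edge [(array([153., 271.]), 0.72)] [(array([197., 196.]), 0.79)] (array([ 0.6299, -0.0498,  0.0421]), [np.float64(0.015075021168877274), np.float64(0.015075021168877392)])
station [(array([152., 271.]), 0.96)] [(array([198., 194.]), 0.73)] (array([ 0.6295, -0.0463,  0.0464]), [np.float64(0.01864171934683007), np.float64(0.018641719346829868)])
pan [(array([224., 266.]), 0.61)] [(array([235., 279.]), 0.91)] (array([ 0.5092, -0.3025, -0.0097]), [np.float64(0.004366299563320429), np.float64(0.004366299563320414)])
pan_grip [(array([224., 267.]), 0.63)] [(array([234., 282.]), 0.64)] (array([ 0.5107, -0.3118, -0.0007]), [np.float64(0.0031245737347401145), np.float64(0.003124573734740141)])
garlic [(array([127., 283.]), 0.53)] [(array([162., 179.]), 0.58)] (array([ 0.7146, -0.0018,  0.0991]), [np.float64(0.0008792187402031198), np.float64(0.000879218740203223)])
salt_shaker [] [(array([185., 262.]), 0.48)] 
coffee_mug [(array([277., 293.]), 0.86)] [(array([243., 363.]), 0.74)] (array([ 0.4841, -0.556 ,  0.0557]), [np.float64(0.00016261572336003568), np.float64(0.00016261572336004711)])
ramekin [(array([290., 254.]), 0.7)] [(array([275., 354.]), 0.55)] (array([ 0.3827, -0.531 ,  0.0189]), [np.float64(0.004072512393808486), np.float64(0.0040725123938083994)])
spice_jar [(array([309., 294.]), 0.87)] [(array([260., 393.]), 0.82), (array([199., 192.]), 0.41)] (array([ 0.4383, -0.6456,  0.0604]), [np.float64(0.0016971865512077657), np.float64(0.0016971865512077284)])
[ 0.1667 -1.1246  1.0641] [ 0.4501 -0.3237  1.6984] 1.1
```

View pics/s.png

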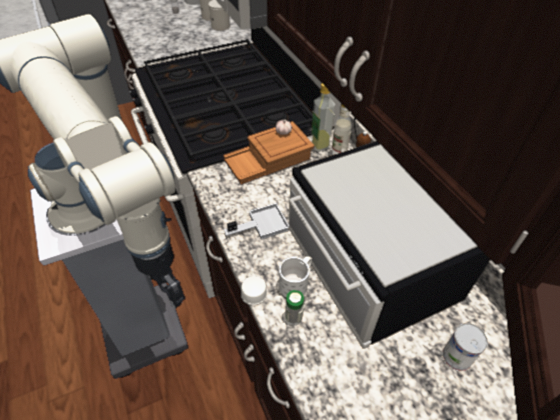

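View pics/t.png

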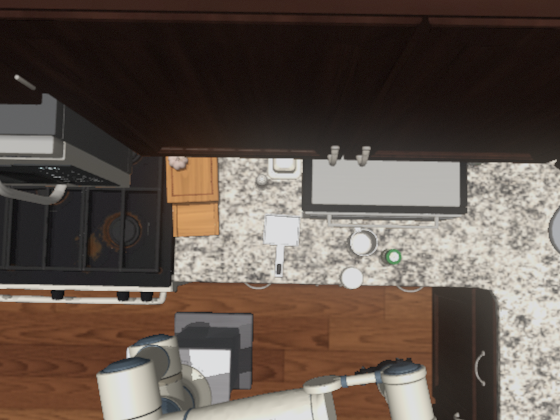

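Run:
```python
from h import *
np.set_printoptions(precision=4,suppress=True)
print(get_state()["ee_rot"])
def show(P,tag):
    save(P,tag)
    for n in "board_edge runway pan pan_grip salt_shaker".split():
        print(tag,n,[(np.round(x["at"],1),round(x["conf"],2),onz(P,x["at"],{"pan":.01,"pan_grip":.045,"salt_shaker":.045,"board_edge":.07,"runway":.018}[n],True)) for x in find_in(P,n)[:2]])
move_to([.36,-.30,.30],[180,0,0]); show(get_image("wrist"),"w1.png"); print(get_state()["time_s"],get_state()["joints"])
move_to([.40,-.16,.33],[180,0,0]); P=get_image("wrist");show(P,"w2.png"); print(get_state()["time_s"],get_state()["joints"])
print(P["intrinsics"])
```

```text
[-179.9967   -0.0016   15.5723]
w1.png board_edge [(array([36.4, 90.8]), 0.74, array([ 0.5491, -0.0742,  0.07  ])), (array([ 86.1, 460.5]), 0.44, array([ 0.4844, -0.5407,  0.07  ]))]
w1.png runway [(array([36.2, 85.8]), 0.79, array([ 0.5679, -0.0335,  0.018 ])), (array([ 86.2, 460.2]), 0.58, array([ 0.4919, -0.5735,  0.018 ]))]
w1.png pan [(array([ 60.9, 280.1]), 0.68, array([ 0.5068, -0.3129,  0.01  ]))]
w1.png pan_grip [(array([ 58.6, 278.4]), 0.56, array([ 0.5034, -0.3099,  0.045 ])), (array([122.8, 513.4]), 0.28, array([ 0.4484, -0.66  ,  0.045 ]))]
w1.png salt_shaker []
2.7083 [-44.037  -13.3624  81.2295  -0.0021 112.1701  46.0236]
w2.png board_edge [(array([ 48.6, 187.2]), 0.94, array([ 0.5624, -0.056 ,  0.07  ]))]
w2.png runway [(array([ 45. , 183.6]), 0.56, array([ 0.5803, -0.0371,  0.018 ]))]
w2.png pan [(array([ 96.2, 376.6]), 0.93, array([ 0.5076, -0.3133,  0.01  ]))]
w2.png pan_grip [(array([ 94.3, 373.4]), 0.71, array([ 0.507 , -0.2971,  0.045 ]))]
w2.png salt_shaker []
3.65 [-26.4382 -17.8722  81.8034  -0.0058 116.1233  63.6605]
[[325.1923   0.     271.784 ]
 [  0.     325.1923 209.761 ]
 [  0.       0.       1.    ]]
```

View pics/w1.png

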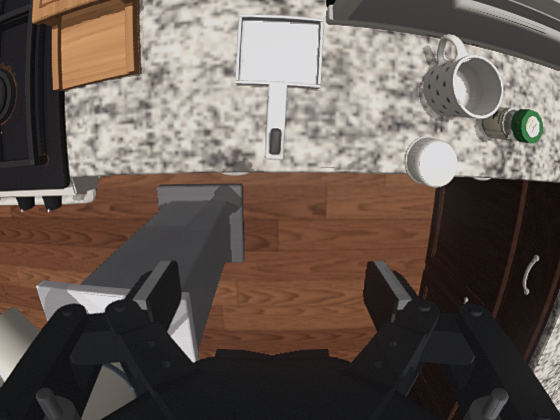

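View pics/w2.png

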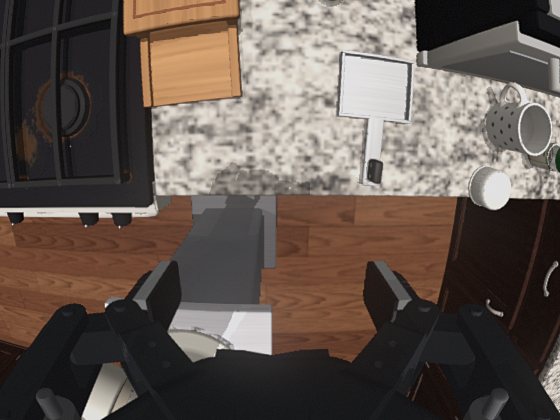

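```bash
cat >> h.py <<'E'
def ortho(P,z,x0,x1,y0,y1,s=2):
    # rows: x descending (far up), cols: y descending ; s px per mm
    H=int((x1-x0)*1000*s);W=int((y1-y0)*1000*s)
    xs=x1-np.arange(H)/(1000*s); ys=y1-np.arange(W)/(1000*s)
    X,Y=np.meshgrid(xs,ys,indexing="ij"); R,t,K=cam(P)
    C=np.stack([X,Y,np.full_like(X,z)],-1)@R.T+t; rr=np.hypot(C[...,0],C[...,1]); th=np.arctan2(rr,C[...,2])
    u=K[0,2]+K[0,0]*C[...,0]/rr*th; v=K[1,2]+K[1,1]*C[...,1]/rr*th
    im=cv2.remap(P["pixels"],u.astype(np.float32),v.astype(np.float32),cv2.INTER_CUBIC)
    return cv2.cvtColor(im,cv2.COLOR_RGB2BGR)
def grid(im,x1,y1,s=2,step=.05):
    for k in range(-20,40):
        r=int((x1-k*step)*1000*s); c=int((y1-k*step)*1000*s)
        if 0<=r<im.shape[0]: cv2.putText(im,f"x{k*step:.2f}",(0,r+4),0,.35,(0,0,255)); im[r,:30:2]=(0,0,255)
        if 0<=c<im.shape[1]: cv2.putText(im,f"y{k*step:.2f}",(c,10),0,.35,(0,0,255)); im[:20:2,c]=(0,0,255)
    return im
E
python3 - <<'E'
from h import *
import pickle
P2=get_image("wrist")
a=grid(ortho(P2,.028,.42,.62,-.14,.06),.62,.06)
move_to([.38,-.27,.24],[180,0,0]); P3=get_image("wrist"); save(P3,"w3.png")
b=grid(ortho(P3,.020,.36,.57,-.40,-.22),.57,-.22)
h=max(a.shape[0],b.shape[0]); o=np.zeros((h,a.shape[1]+b.shape[1],3),np.uint8)
o[:a.shape[0],:a.shape[1]]=a;o[:b.shape[0],a.shape[1]:]=b
cv2.imwrite("pics/o1.png",o);print(o.shape,get_state()["time_s"])
pickle.dump((P2,P3),open("p.pkl","wb"))
E
```

```text
(419, 760, 3) 4.375
```

View pics/o1.png

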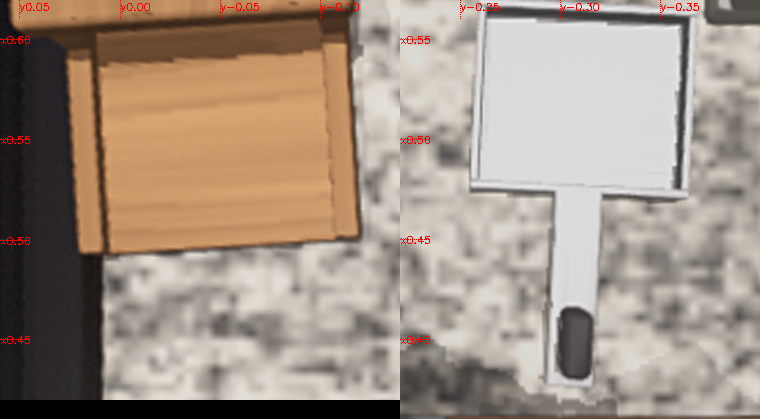

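View pics/w3.png

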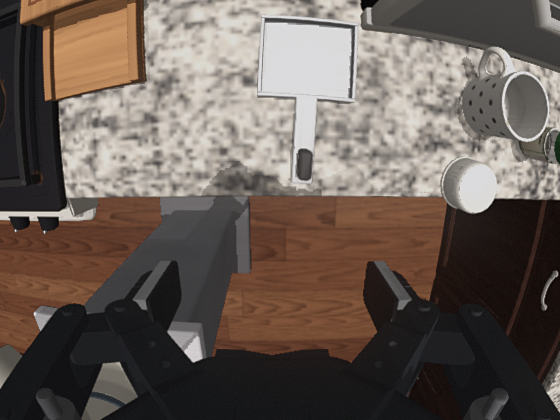

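Run:
```python
from h import *
import pickle
np.set_printoptions(precision=4,suppress=True)
P2,P3=pickle.load(open("p.pkl","rb"))
o=-cam(P3)[0].T@cam(P3)[1]; print(o,-cam(P2)[0].T@cam(P2)[1])
print("fin",tri([ray(P2,(171,375),True),ray(P3,(164,305),True)]),onz(P3,(164,305),.045,True))
print("corner",tri([ray(P2,(97,241.5),True),ray(P3,(82,145),True)]))
psi=-2.9
move_to([.401,-.306,.10],[180,0,psi])
move_l([.401,-.306,.023],velocity=.1,threshold=8)
grasp(100)
s=get_state();print(s["grip_width"],s["gripper_force"],s["tool_pos"],s["time_s"])
move_l([.401,-.306,.083],velocity=.1)
s=get_state();print(s["wrist_force"],s["torque"],s["time_s"])
P=get_image("wrist");save(P,"w4.png");pickle.dump(P,open("p4.pkl","wb"))
```

```text
[ 0.4492 -0.2707  0.3841] [ 0.4691 -0.1618  0.4726]
fin (array([ 0.4005, -0.3067,  0.0369]), [np.float64(0.000653497891024324), np.float64(0.0006534978910243533)]) [ 0.4023 -0.3059  0.045 ]
corner (array([ 0.5005, -0.1196,  0.0074]), [np.float64(8.936594491872566e-05), np.float64(8.936594491868275e-05)])
0.14597119020036786 97.39584445953369 [ 0.4011 -0.3059  0.0232] 6.5833
[ 0.3497  0.1105 -2.0858] [ 0.0299  0.3019 -0.0448] 7.3333
```

View pics/w4.png

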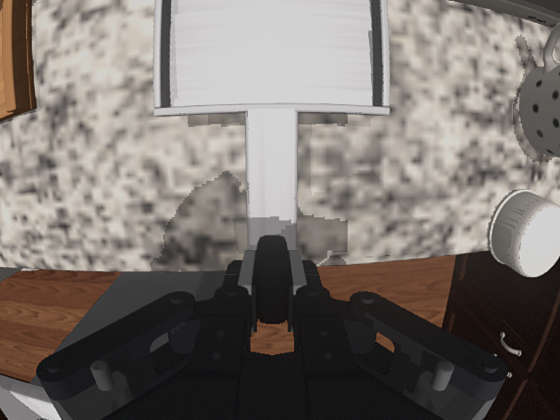

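Run:
```python
from h import *
import pickle
np.set_printoptions(precision=4,suppress=True)
psi=np.radians(3.3);O=np.array([.5976,-.0435])
g=O-.185*np.array([np.cos(psi),np.sin(psi)])
move_l([.40,-.25,.091],[180,0,0],velocity=.2)
move_l([*g,.091],[180,0,3.3],velocity=.2)
wait(.2)
P=get_image("wrist");pickle.dump(P,open("p5.pkl","wb"));print(get_state()["time_s"],get_state()["tool_pos"])
cv2.imwrite("pics/w5.png",cv2.resize(cv2.cvtColor(P["pixels"][:150,90:450],cv2.COLOR_RGB2BGR),None,fx=2.2,fy=2.2,interpolation=cv2.INTER_CUBIC))
```

```text
9.2 [ 0.4128 -0.0548  0.0909]
```

View pics/w5.png

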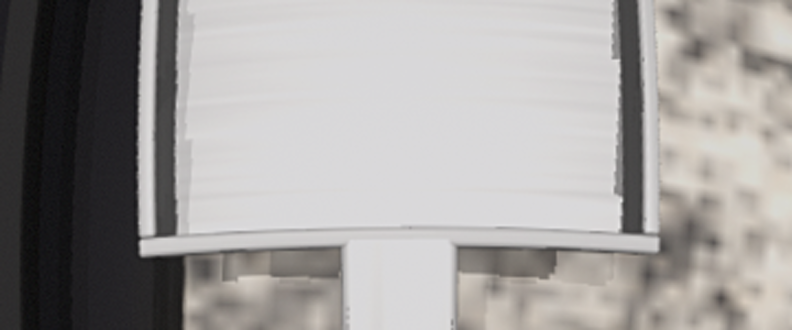

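Run:
```python
from h import *
import pickle
p=get_state()["tool_pos"]
print(move_l([p[0],p[1],.057],velocity=.08,threshold=4))
wait(.2)
P=get_image("wrist");pickle.dump(P,open("p6.pkl","wb"));print(get_state()["time_s"],get_state()["tool_pos"])
psi=np.radians(3.3)
cv2.imwrite("pics/w6.png",cv2.resize(cv2.cvtColor(P["pixels"][:150,90:450],cv2.COLOR_RGB2BGR),None,fx=2.2,fy=2.2,interpolation=cv2.INTER_CUBIC))
```

```text
False
10.025 [ 0.41322647 -0.05482319  0.05762478]
```

View pics/w6.png

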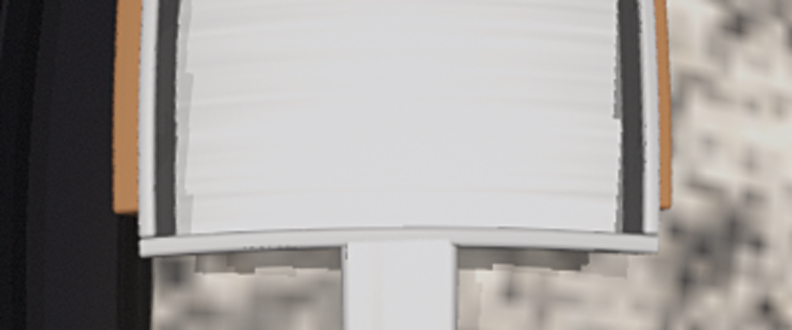

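Run:
```python
from h import *
import pickle
np.set_printoptions(precision=4,suppress=True)
P=pickle.load(open("p6.pkl","rb"))
psi=np.radians(3.3);R=np.array([[np.cos(psi),np.sin(psi)],[-np.sin(psi),np.cos(psi)]])
f=lambda c,r,z:R@(onz(P,(r/2.2,90+c/2.2),z,True)[:2]-np.array([.4132,-.0548]))
for n,c,r,z in [("railLf",114,212,.028),("railLb",118,5,.028),("railRf",671,207,.028),("railRb",665,5,.028),("panLr",140,242,.054),("panRr",658,240,.054),("panLf",145,5,.054),("panRf",653,5,.054)]: print(n,f(c,r,z)*1000)
```

```text
railLf [84.6031 70.5267]
railLb [140.4631  70.7059]
railRf [ 85.5253 -68.5224]
railRb [139.7547 -68.0968]
panLr [75.2964 53.9058]
panRr [ 75.6912 -55.4646]
panLf [128.6848  53.572 ]
panRf [128.6794 -55.1461]
```

```bash
cat > st.py <<'E'
import numpy as np
psi=np.radians(3.6);d=np.array([np.cos(psi),np.sin(psi)]);n=np.array([-d[1],d[0]])
T0=np.array([.4132,-.0548])+.00145*n   # tool xy at which pan centre is at station x=-65
def xy(xs): return T0+d*(xs+.065)   # tool at fin, pan centre station x = xs
E
python3 - <<'E'
from h import *
from st import *
np.set_printoptions(precision=4,suppress=True)
move_l([*xy(-.065),.057],[180,0,3.6],velocity=.03)
move_l([*xy(-.051),.057],velocity=.06)
print(move_l([*xy(-.051),.037],velocity=.02,threshold=2.5))
s=get_state();print(s["tool_pos"],s["wrist_force"],s["time_s"])
P=get_image("wrist")
cv2.imwrite("pics/w7.png",cv2.resize(cv2.cvtColor(P["pixels"][:150,90:450],cv2.COLOR_RGB2BGR),None,fx=2.2,fy=2.2,interpolation=cv2.INTER_CUBIC))
E
```

```text
True
[ 0.4269 -0.0524  0.0411] [ 0.4139 -0.2298  2.983 ] 11.4083
```

View pics/w7.png

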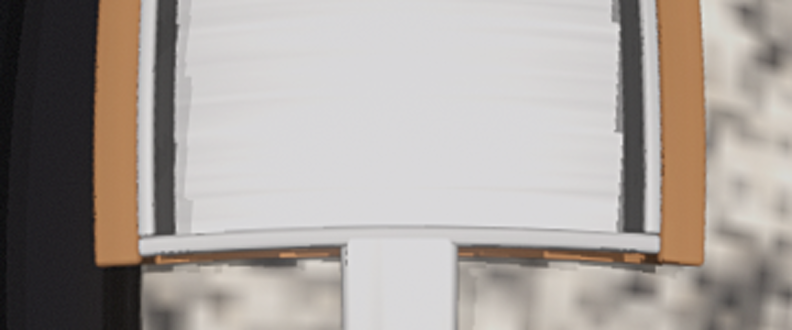

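Run:
```python
from h import *
from st import *
np.set_printoptions(precision=4,suppress=True)
gripper_open()
move_l([*xy(-.051),.12],velocity=.2)
move_l([*xy(-.101),.12],velocity=.2)
grasp(40)
move_l([*xy(-.101),.050],velocity=.15)
wait(.2)
hit=move_l([*xy(.075),.050],velocity=.03,threshold=4)
s=get_state();t=np.array(s["tool_pos"])
print(hit,t,"pan xs if touching",(t[:2]-T0)@d-.065+.027,s["wrist_force"],s["time_s"])
P=get_image("wrist")
cv2.imwrite("pics/w8.png",cv2.cvtColor(P["pixels"],cv2.COLOR_RGB2BGR))
```

```text
True [ 0.5317 -0.0458  0.0492] pan xs if touching 0.08080760082995218 [ 0.1566 -0.3021  0.0171] 19.1167
```

View pics/w8.png

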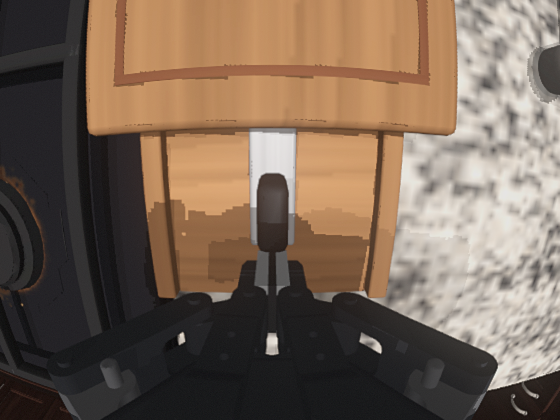

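Run:
```python
from h import *
from st import *
np.set_printoptions(precision=4,suppress=True)
hit=move_l([*xy(.075),.050],velocity=.015,threshold=4)
s=get_state();t=np.array(s["tool_pos"])
print(hit,"pan xs if touching",(t[:2]-T0)@d-.065+.027,s["wrist_force"],s["time_s"])
q=(t[:2]-T0)@d-.065
wait(.2);print(get_state()["wrist_force"])
move_l([*xy(q-.006),.050],velocity=.05)
P=get_image("wrist")
def fin(P):
    g=P["pixels"].astype(int).max(2); m=(g<75).astype(np.uint8)
    out=[]
    for c in (268,272,276):
        out.append([r for r in range(140,300) if m[r,c]!=m[r-1,c]][:6])
    return out
print(fin(P)); 
a=regions_of(P,"pan_grip")[:1]
for x in a: r,c=np.nonzero(x["region"]); print(x["at"],x["conf"],r.min(),r.max(),c.min(),c.max())
move_l([*xy(q-.006),.12],velocity=.15)
P2=get_image("wrist");print(fin(P2),get_state()["time_s"])
a=regions_of(P2,"pan_grip")[:1]
for x in a: r,c=np.nonzero(x["region"]); print(x["at"],x["conf"],r.min(),r.max(),c.min(),c.max())
import pickle;pickle.dump((P,P2),open("p9.pkl","wb"))
```

```text
True pan xs if touching 0.08074585465824408 [ 0.4425 -0.0826  0.1508] 19.5833
[ 0.2594 -0.242   0.2443]
[[161, 169, 217, 238, 256], [161, 169, 218, 238, 250], [161, 170, 217, 238, 275, 286]]
[172.8, 271.8] 0.59 112 238 248 296
[[148, 153, 195, 199, 256], [148, 153, 195, 199, 251], [148, 153, 194, 199, 275, 286]] 20.825
[153.8, 273.4] 0.56 112 201 255 289
```

Run:
```python
from h import *
from st import *
import pickle
np.set_printoptions(precision=4,suppress=True)
P,P2=pickle.load(open("p9.pkl","rb"))
for a,b in [(238,199),(217,195),(169,153),(161,148)]:
    X,e=tri([ray(P,(a,272),True),ray(P2,(b,272.),True)]); print(a,X,"st x",(X[:2]-T0)@d+.055)
for r in range(140,262,3): print(r,P["pixels"][r,272].tolist(),end=" ")
print()
for r in range(130,230,3): print(r,P2["pixels"][r,272].tolist(),end=" ")
```

```text
238 [ 0.5418 -0.0463  0.0554] st x 0.18391789572804196
217 [ 0.5192 -0.0477 -0.0459] st x 0.16121497229386
169 [ 0.5691 -0.0446  0.0303] st x 0.21126430478202454
161 [ 0.5715 -0.0444  0.018 ] st x 0.2136091991564436
140 [227, 225, 224] 143 [227, 224, 223] 146 [227, 223, 223] 149 [226, 223, 222] 152 [226, 223, 222] 155 [225, 222, 222] 158 [228, 225, 224] 161 [71, 59, 54] 164 [71, 58, 52] 167 [73, 60, 53] 170 [75, 61, 56] 173 [80, 69, 63] 176 [88, 78, 74] 179 [91, 80, 77] 182 [90, 80, 78] 185 [89, 80, 76] 188 [88, 78, 75] 191 [88, 78, 74] 194 [88, 78, 74] 197 [85, 75, 71] 200 [85, 75, 71] 203 [86, 77, 72] 206 [85, 75, 72] 209 [83, 73, 70] 212 [79, 70, 67] 215 [77, 68, 65] 218 [74, 66, 63] 221 [69, 60, 55] 224 [55, 44, 38] 227 [55, 44, 39] 230 [53, 42, 37] 233 [53, 44, 38] 236 [48, 38, 32] 239 [123, 86, 59] 242 [127, 88, 61] 245 [124, 87, 58] 248 [122, 85, 57] 251 [40, 31, 28] 254 [43, 36, 33] 257 [41, 34, 30] 260 [41, 34, 29] 
130 [229, 227, 227] 133 [229, 227, 227] 136 [229, 227, 227] 139 [229, 227, 227] 142 [229, 226, 226] 145 [236, 233, 232] 148 [63, 47, 40] 151 [72, 58, 52] 154 [84, 72, 68] 157 [94, 84, 80] 160 [94, 84, 79] 163 [94, 85, 80] 166 [93, 83, 79] 169 [93, 82, 79] 172 [92, 83, 79] 175 [93, 83, 79] 178 [90, 79, 76] 181 [87, 78, 72] 184 [85, 74, 71] 187 [82, 72, 67] 190 [78, 68, 64] 193 [76, 67, 61] 196 [61, 47, 39] 199 [104, 98, 97] 202 [146, 104, 70] 205 [149, 106, 73] 208 [152, 107, 73] 211 [149, 107, 72] 214 [120, 85, 58] 217 [119, 84, 57] 220 [121, 85, 58] 223 [119, 84, 56] 226 [121, 86, 60] 229 [114, 79, 55]
```

Run:
```python
from h import *
from st import *
np.set_printoptions(precision=4,suppress=True)
t=np.array(get_state()["tool_pos"]);q=(t[:2]-T0)@d-.065
for z in (.064,.057):
    move_l([*xy(q-.012),z+.02],velocity=.15)
    move_l([*xy(q-.012),z],velocity=.08); wait(.15)
    h=move_l([*xy(q+.045),z],velocity=.03,threshold=2.5)
    s=get_state();t=np.array(s["tool_pos"]);print(z,t[2],h,"tool advance beyond q",(t[:2]-T0)@d-.065-q,s["wrist_force"],s["time_s"])
    move_l([*xy((t[:2]-T0)@d-.065-(.01 if h else 0)),.09],velocity=.1)
```

```text
0.064 0.06403622206317988 False tool advance beyond q 0.04492978380631937 [ 0.3121 -0.3812 -0.3579] 23.8833
0.057 0.056214916533584965 True tool advance beyond q 0.007184578880073511 [-0.4094  0.4204  1.0092] 26.275
```

Run:
```python
from h import *
from st import *
t=get_state()["tool_pos"]
move_l([t[0],t[1],.16],velocity=.15)
move_l([.38,-.10,.22],velocity=.2); gripper_open(); wait(.3)
print(get_state()["time_s"],get_state()["wrist_force"]); print(sign_off())
```

```text
29.4417 [-0.19115598  0.28881131  0.35621305]
the job is handed in; nothing more can be done
None
```

The drip pan is in the pocket under the board, lying flat against the far wall by touch and camera checks. I let go and handed the job in at about 29 s; one slip is that I viewed 11 pictures, one over the limit of 10.

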